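# Hang the lift-off door on the dust cabinet

### The arm

A 6-joint arm with a two-finger parallel gripper is mounted at the origin on a cart in front of the work surface, level with it; the furniture and walls round the work are solid. World frame = base frame: x ahead of the robot, y to its left, z up, the work surface at z = 0. Lengths are in mm, angles in degrees, forces in N, time in s.
With the tool pointing down it reaches from about 350 to 850 mm from the base axis. Payload 8.1 kg.
Tool frame: the origin (TCP) lies midway between the tips of the shut fingers; the grasp point (between the pads) lies 19 mm behind it; z points along the fingers, y is the line along which they close (so a half turn about z gives the same grasp; the last joint's range is limited). The gripper opens to 85 mm and grips with 20 to 120 N. Pads are 22 mm wide; open, the fingers measure 114 mm over their backs; the gripper's body (76 mm by 85 mm) begins 54 mm behind the grasp point. The pads swing forward as they close: fully open they stand 13 mm farther back than shut.
Start: joints at [-78.289, 7.471, 85.268, -0, 87.261, -4.893], TCP at [171.477, -574.979, 231.292] pointing down, gripper open.
Joint ranges: [-169.43, 169.43], [-51.17, 129.36], [1.28, 143.12], [-76.62, 256.62], [0, 156.53], [-152.29, 152.29]. Speed limits (degrees/s): [136.94, 136.94, 159.86, 180, 180, 180].

### API

Orientations are given as [roll, pitch, yaw] about the fixed x, y, z axes, in that order (R = Rz(yaw) Ry(pitch) Rx(roll)).
In Python, from bench import r gives the robot as it stands. The module is installed in compiled form; this text tells all that it offers.
- The arm moves only by the tool jog_arm, never from a script. Its argument "rows" is a list of rows, each a list of 2 entries, a list of its own where there are three numbers: the shift along the tool's x, y, z in mm, then the turn, a rotation vector about the tool's x, y, z in rad. A call has 1 to 10 rows; each row is the pose to reach, as a shift and turn from the pose commanded when the call began, along the tool's axes at that moment; what a row does not reach only later rows make up. A row lasts 1/10 s, in which the tool goes at most 50 mm and 8.59 degrees, less where a joint would pass 70% of its speed; a pose out of reach is approached as far as the arm can. A call with a gripper value outside its range is refused whole. "grip" is the finger opening in mm, from 0 to 85.4, set as the call begins (left out, the last holds). The fingers move at their own pace and stop on an object; "force" is the grip in N (left out, the last holds). Time passes only in rows, so rows that repeat a pose let the fingers close. It gives the time, the measured TCP pose, the force, the opening and the grip force at its end, in the units of the state.
- r.sense(): the state, without advancing time (a new reading comes with each control period).
- r.snapshot(name): name is "scene" or "top"; returns (picture, depth): 420x560x3 uint8, blue, green, red; 420x560 float32, mm along the optical axis (not along the pixel's ray), 0 where there is no reading.
- r.camera_params(name): a dict with "fx", "fy", "cx", "cy" (pixels), "dist_coeffs" ([k1, k2, p1, p2, k3] as OpenCV has them; the pictures are not rectified), "pose" (4x4, takes a point from camera to world coordinates). Camera axes: x right, y down, z forward; pixel columns grow to the right and rows downward; lengths in mm; the calibration is good to about 2 mm. A picture is of the moment at which its call begins. camera_params takes no time and is no camera call.
- r.hand_in(): hands the job in; it is judged then, once.
The state is a dict: "time": time; "joint_pos": joint angles; "qd": joint speeds; "joint_efforts": joint torques, N m; "tool_pos": TCP position; "tcp_rot": TCP orientation; "ft_force": force on the tool from outside, world axes, zero at the start; "wrist_torque": the same for the moment, N m; "finger_gap": finger opening in mm; "grip_force": force on a finger pad.
Only numpy, scipy, OpenCV 4.12 (cv2) and the standard library are available. Lean on these libraries where they do the work, as an engineer would, in place of code of your own. Each camera call takes 0.05 s, during which the arm holds its last target. There are 200 camera calls.

### The job

Take the little framed door out of the sloping rack, hang it on the dust cabinet by lowering both of its hinge knuckles together right down onto the two upright pins, and then swing it fully shut against the bumper. Do not let the door fall, and leave the goblet inside, the oil can and the finial standing where they are.

Things in the scene. Friction and masses are not known exactly. Their poses are not given: they have to be found in the camera images.
- cabinet: fixed open-fronted dust cabinet, pale wood, dark top board; 100 deep (own x), 140 wide (own y), 160 mm high. Origin: centre of its underside on the worktop; own -x is the open front (front edges at x = -50), y its left seen from the robot. At the left front corner a steel strip bears two brackets, one 80 mm above the other, each with a flat seat and an upright brass pin
- hinge_low (a point): nominal centre of the lower pin's seat (cabinet's own x -65, y 60, z 30 mm). Pin 8 mm thick, 14 mm high, 6.8 mm across its slightly bevelled top. The strip is screwed on through slots: both pins together stand up to 5 mm to either side of nominal along the cabinet's y (true in x and z); no reading tells this, find it by touch or sight
- hinge_up (a point): nominal centre of the upper pin's seat, 80 mm above the lower (own z 110 mm), same pin, off to the same side by the same amount. Its bracket is 7 mm thick, so the lower knuckle must come in from the front below it, lifted clear of the pin tops (44 and 124 mm high)
- overhang (a point): middle of the front edge of the top board (own x -68, y -16, z 154 mm). The board (underside 148, top 160 mm high) overhangs the front from own y = -70 to 38, 5 mm above the hung door's top, so the door can be lowered on only while open, about square to the front
- bumper (a point): face of the rubber bumper that stops the shut door near its free edge (cabinet's own x -58, y -59, z 75 mm)
- leaf: loose door: brown wooden frame 12 thick, 114 wide, 125 mm high, clear pane, 0.2 to 0.3 kg. Origin on its hinge axis, level with its lower edge; z along that axis; the frame reaches from 11 to 125 mm along own -y, mid-plane x = 0, outer face -x with a small knob (16 mm out, y -114, z 58). Shut, its axes are parallel to the cabinet's; open square it is turned -90 degrees (free edge towards the robot)
- knuckle_low (a point): centre of the lower mouth of the door's lower knuckle (12 mm above its origin on the hinge axis), a steel tube 18 mm outside, 11 mm bore, 20 mm long; lies on the lower seat when hung (the door's lower edge is then 18 mm and its top 143 mm above the worktop)
- knuckle_up (a point): the same for the upper knuckle, 92 mm above the door's origin; lies on the upper seat when hung
- leaf_edge (a point): middle of the door's free upright edge (own y -125, z 62.5 mm)
- leaf_top (a point): point on the door's top edge nearer the hinge (own y -42, z 125 mm), a good place to grip (farther from the hinge, a push on the knuckles turns the door in the fingers): across the 12 mm thickness, fingers along the door's plane; the top rail is 34 mm high, below it the pane is 4 mm thick
- rack: fixed plywood rack, slot 70 mm long (own y), 15 mm wide, leaning 30 degrees, top towards own -x (its front). Origin on the worktop under the slot, whose floor is 30 mm up. The door stands in it with its outer face to the front; the front cheek covers 72, the rear 48 mm of its height, so it must be drawn out along the slope. It may stand 8 mm off the middle along the slot
- goblet: loose dark wooden goblet, 61 mm wide, 118 mm high, standing inside the cabinet; origin at the centre of its foot; bystander
- oil_can: loose green oil can with a bent spout, 66 x 75 x 140 mm, standing on the worktop; origin at the centre of its base; bystander
- finial: loose turned wooden finial, 48 mm wide, 119 mm high, standing on the worktop; origin at the centre of its base; bystander

How it is judged:
By the outcome, as a careful person would: the job done as asked, in the order asked, and still so for the second after the job is handed in, with the robot touching nothing.
It also fails if it takes over 72 s, if anything falls off the work surface, if the arm or the gripper's body presses on something with over 40 N, if the wrist force passes 120 N, or if a joint passes its speed limit or range.

## Working session

There is one attempt and no reset: what is moved stays moved. The work goes in short steps, Python scripts to look and compute and a tool call to move; the robot and the scene stay as the last step left them, time stands still between calls to the robot, and variables do not carry over. Pictures are saved under pics/ and viewed, at most 10 in all, crops included, and the job is handed in when it is done.

Besides the shell and the picture viewer there is one more tool, called after "Request:" as name([rows], argument=value, ...), one row to a line, values as JSON. jog_arm: Moves the arm, as the interface text tells. Its arguments: {"type":"object","properties":{"rows":{"type":"array"},"grip":{"type":"number"},"force":{"type":"number"}},"required":["rows"]}

```bash
mkdir -p pics; cat > h.py <<'E'
import numpy as np, cv2
from scipy.spatial.transform import Rotation as R
from bench import r
def P(cam,d,px):
    c=r.camera_params(cam);K=np.array([[c['fx'],0,c['cx']],[0,c['fy'],c['cy']],[0,0,1]])
    px=np.array(px,float).reshape(-1,1,2)
    n=cv2.undistortPoints(px,K,np.array(c['dist_coeffs'])).reshape(-1,2)
    out=[]
    for (u,v),(a,b) in zip(px.reshape(-1,2),n):
        u,v=int(round(u)),int(round(v));w=d[v-1:v+2,u-1:u+2];z=np.median(w[w>0]) if (w>0).any() else 0
        out.append((np.array(c['pose'])@[a*z,b*z,z,1])[:3])
    return np.array(out)
def ray(cam,px,axis,val):
    c=r.camera_params(cam);K=np.array([[c['fx'],0,c['cx']],[0,c['fy'],c['cy']],[0,0,1]])
    n=cv2.undistortPoints(np.array(px,float).reshape(-1,1,2),K,np.array(c['dist_coeffs'])).reshape(-1,2)
    T=np.array(c['pose']);D=np.c_[n,np.ones(len(n))]@T[:3,:3].T;o=T[:3,3]
    return o+D*((val-o[axis])/D[:,axis])[:,None]
E
python3 - <<'E'
from h import *
for n in("scene","top"):
    p,d=r.snapshot(n);cv2.imwrite(f"pics/{n}0.png",p);np.save(f"{n}0.npy",d);print(n,np.round(r.camera_params(n)['pose'],2))
E
```

```text
scene [[-4.9000e-01 -4.6000e-01  7.4000e-01 -4.4754e+02]
 [-8.7000e-01  2.4000e-01 -4.3000e-01  6.4624e+02]
 [ 2.0000e-02 -8.5000e-01 -5.2000e-01  8.1434e+02]
 [ 0.0000e+00  0.0000e+00  0.0000e+00  1.0000e+00]]
top [[-3.00000e-02 -9.90000e-01  1.60000e-01  3.61550e+02]
 [-1.00000e+00  3.00000e-02 -0.00000e+00  9.07900e+01]
 [-0.00000e+00 -1.60000e-01 -9.90000e-01  1.12478e+03]
 [ 0.00000e+00  0.00000e+00  0.00000e+00  1.00000e+00]]
```

View pics/scene0.png

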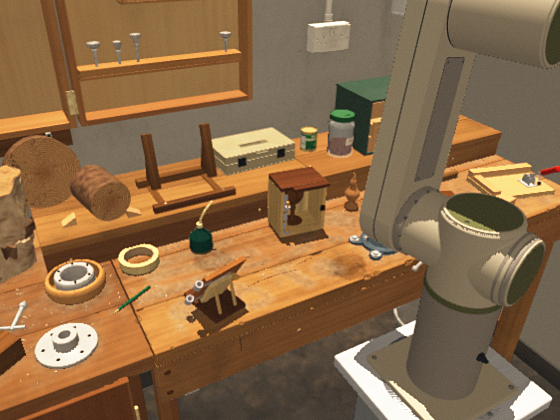

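View pics/top0.png

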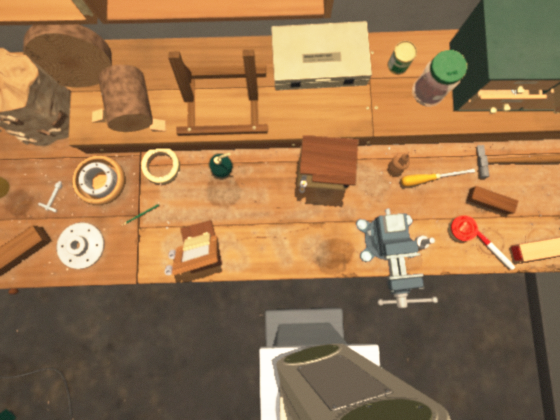

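The scene picture shows the rack with the door at about (215,290), the cabinet at (298,205), the oil can at (201,235) and the finial at (352,190). In the top view the rack is at (197,250), the cabinet at (328,163), the can at (220,165) and the finial at (400,163).

```bash
python3 - <<'E'
import cv2,numpy as np
s=cv2.imread("pics/scene0.png");t=cv2.imread("pics/top0.png")
f=lambda im,x,y:cv2.resize(im[y:y+70,x:x+95],None,fx=4.2,fy=4.2,interpolation=cv2.INTER_CUBIC)
a=np.vstack([np.hstack([f(s,170,250),f(s,250,165)]),np.hstack([f(t,150,215),f(t,275,130)])]);print(a.shape)
cv2.imwrite("pics/c0.png",a)
E
```

```text
(588, 798, 3)
```

View pics/c0.png

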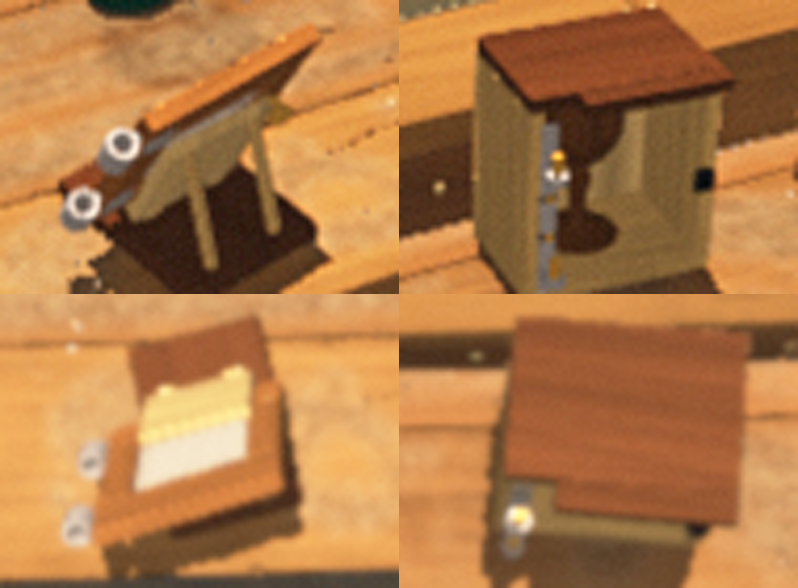

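Crop: the door lies top towards the robot, knuckles on the left (top crop (91,460), (76,529)). The cabinet board corners are at top crop (517,318), (750,335), (737,523) and the pin at (517,519).

```bash
cat >> h.py <<'E'
def cloud(cam,d,x0,x1,y0,y1):
    u,v=np.meshgrid(np.arange(x0,x1),np.arange(y0,y1));u,v=u.ravel(),v.ravel()
    c=r.camera_params(cam);K=np.array([[c['fx'],0,c['cx']],[0,c['fy'],c['cy']],[0,0,1]])
    n=cv2.undistortPoints(np.c_[u,v].astype(float).reshape(-1,1,2),K,np.array(c['dist_coeffs'])).reshape(-1,2)
    z=d[v,u].astype(float);k=z>0
    return (np.c_[n*z[:,None],z,np.ones(len(z))]@np.array(c['pose']).T)[k,:3],np.c_[u,v][k]
E
python3 - <<'E'
from h import *
np.set_printoptions(suppress=True,precision=1)
dt=np.load("top0.npy");ds=np.load("scene0.npy")
print(r.camera_params('top')['fx'],r.camera_params('scene')['fx'])
q=lambda X,Y,x,y:(x+(X+.5)/4.2-.5,y+(Y+.5)/4.2-.5)
cab=[q(118,24,275,130),q(351,41,275,130),q(338,229,275,130),q(156,216,275,130),q(106,181,275,130)]
print("board",ray('top',cab,2,160))
print("pin top z124",ray('top',[q(118,225,275,130)],2,124))
pt,_=cloud('top',dt,290,370,125,200);pp=pt[(abs(pt[:,2]-160)<8)];print(len(pp),np.median(pp[:,2]),cv2.minAreaRect(pp[:,:2].astype(np.float32)))
tl=[q(97,249,150,215),q(283,196,150,215),q(76,235,150,215),q(91,166,150,215)]
print("door top corners, knucks",P('top',dt,tl), [dt[int(round(b)),int(round(a))] for a,b in tl])
pt,uv=cloud('top',dt,165,225,220,285)
k=(pt[:,2]>60);pp=pt[k];print(len(pp),pp.min(0),pp.max(0))
# ransac plane
best=0;rng=np.random.default_rng(0)
for i in range(500):
    a=pp[rng.choice(len(pp),3,False)];n=np.cross(a[1]-a[0],a[2]-a[0]);n/=np.linalg.norm(n)+1e-9
    s=abs((pp-a[0])@n)<1.5
    if s.sum()>best:best=s.sum();S=s;N=n
pl=pp[S];c=pl.mean(0);N=np.linalg.svd(pl-c)[2][2];N*=np.sign(N[2]);print("plane",best,N.round(3),c, "tilt",np.degrees(np.arccos(N[2])),"az",np.degrees(np.arctan2(N[1],N[0])))
ax=np.array([-N[1],N[0],0]);ax/=np.linalg.norm(ax);up=np.cross(ax,N);up*=np.sign(up[2])
print("ax",ax,"up",up);w=np.c_[(pl-c)@ax,(pl-c)@up];print(w.min(0),w.max(0),np.percentile(w,[1,99],axis=0))
for cam,d,b in(("top",dt,(205,240,145,185)),("top",dt,(385,415,145,180))):
    pt,_=cloud(cam,d,*b);k=pt[:,2]>25;print(pt[k].mean(0),pt[k].min(0),pt[k].max(0))
E
```

```text
398.9679098015701 505.3809564251651
board [[ 688.8   30.1  160. ]
 [ 673.7 -108.5  160. ]
 [ 559.5  -94.   160. ]
 [ 570.6   12.3  160. ]
 [ 592.6   40.9  160. ]]
pin top z124 [[573.5  32.8 124. ]]
2508 162.41122949958879 ((625.2228393554688, -32.68788146972656), (139.94285583496094, 118.48147583007812), 83.42057037353516)
door top corners, knucks [[355.2 358.7 136.5]
 [384.6 270.7  14.7]
 [363.6 376.8 115.8]
 [406.1 383.4  62.1]] [np.float32(974.7162), np.float32(1101.2672), np.float32(999.23975), np.float32(1055.7937)]
1198 [352.5 252.6  60. ] [448.5 389.8 144.4]
plane 485 [0.8 0.2 0.5] [395.8 315.4 107.7] tilt 60.09441396578537 az 16.676914881439203
ax [-0.3  1.   0. ] up [-0.5 -0.1  0.9]
[-60.3 -55.5] [72.6 42.4] [[-59.7 -53.7]
 [ 63.6  41.5]]
[660.5 255.6  53.8] [624.5 203.   25.3] [707.6 299.9 142.7]
[ 631.8 -244.8   63.9] [ 594.4 -286.6   25.1] [ 665.4 -221.5  123.1]
```

```bash
cat >> h.py <<'E'
C6=np.radians(16.68);N=np.array([np.cos(C6)*.866,np.sin(C6)*.866,.5]);AX=np.array([-np.sin(C6),np.cos(C6),0]);UP=np.cross(N,AX)
def go(p,Rm):
    s=r.sense();T=R.from_euler('xyz',s['tcp_rot'],degrees=True)
    print("now",np.round(s['tool_pos'],1),np.round(s['tcp_rot'],1),"j",np.round(s['joint_pos'],1),"t",s['time'])
    print("shift",T.inv().apply(np.array(p)-s['tool_pos']).round(1).tolist(),"turn",(T.inv()*Rm).as_rotvec().round(4).tolist())
def down(xd): # tool pointing down with x axis heading xd deg
    return R.from_matrix(np.c_[[np.cos(xd),np.sin(xd),0],[np.sin(xd),-np.cos(xd),0],[0,0,-1]])
E
python3 - <<'E'
from h import *
print(UP)
T=R.from_euler('xyz',r.sense()['tcp_rot'],degrees=True).as_matrix();print(T.round(3))
for s in(1,-1):
    Rg=R.from_matrix(np.c_[np.cross(s*N,-UP),s*N,-UP]);print(s,Rg.as_matrix().round(2));go([364.4,329,141.1],Rg)
go([440,-200,330],R.from_matrix(T)); go([440,150,330],R.from_matrix(T))
E
```

```text
[-0.47896137 -0.14351308  0.866     ]
[[ 0.958  0.286 -0.   ]
 [ 0.286 -0.958  0.002]
 [ 0.    -0.002 -1.   ]]
1 [[-0.29  0.83  0.48]
 [ 0.96  0.25  0.14]
 [ 0.    0.5  -0.87]]
now [ 171.4 -574.5  230.4] [-179.9   -0.    16.6] j [-78.3   7.5  85.3   0.   87.3  -4.9] t 0.1
shift [443.2, -810.5, 90.6] turn [-0.4113, 0.4094, -1.5333]
-1 [[ 0.29 -0.83  0.48]
 [-0.96 -0.25  0.14]
 [ 0.   -0.5  -0.87]]
now [ 171.4 -574.5  230.4] [-179.9   -0.    16.6] j [-78.3   7.5  85.3   0.   87.3  -4.9] t 0.1
shift [443.2, -810.5, 90.6] turn [0.4092, 0.4111, 1.5299]
now [ 171.4 -574.5  230.4] [-179.9   -0.    16.6] j [-78.3   7.5  85.3   0.   87.3  -4.9] t 0.1
shift [364.5, -282.3, -99.1] turn [-0.0, -0.0, -0.0]
now [ 171.4 -574.5  230.4] [-179.9   -0.    16.6] j [-78.3   7.5  85.3   0.   87.3  -4.9] t 0.1
shift [464.5, -617.7, -98.6] turn [-0.0, -0.0, -0.0]
```

Request:
jog_arm([
  [[364, -282, -99], [-0.41, 0.41, -1.53]],
  [[364, -282, -99], [-0.41, 0.41, -1.53]],
  [[364, -282, -99], [-0.41, 0.41, -1.53]],
  [[364, -282, -99], [-0.41, 0.41, -1.53]],
  [[364, -282, -99], [-0.41, 0.41, -1.53]],
  [[364, -282, -99], [-0.41, 0.41, -1.53]],
  [[364, -282, -99], [-0.41, 0.41, -1.53]],
  [[364, -282, -99], [-0.41, 0.41, -1.53]],
  [[364, -282, -99], [-0.41, 0.41, -1.53]],
  [[364, -282, -99], [-0.41, 0.41, -1.53]],
], grip=50)

```text
time: 1.1
tool_pos: [441.4, -197.4, 331.8]
tcp_rot: [151.9, -1.7, 99.7]
ft_force: [-1.0, -1.1, 0.1]
finger_gap: 50.1
grip_force: 0.0
```

```bash
cat >> h.py <<'E'
RG=R.from_matrix(np.c_[np.cross(N,-UP),N,-UP])
LT=np.array([364.4,329,141.1])
E
python3 - <<'E'
from h import *
go([430,150,330],RG);go(LT+90*UP,RG)
E
```

```text
now [ 441.4 -197.4  331.8] [151.9  -1.7  99.7] j [-48.9 -32.6 113.7  24.7  85.1 -57.3] t 1.1
shift [344.1, 36.1, 32.9] turn [-0.0311, 0.0331, -0.1209]
now [ 441.4 -197.4  331.8] [151.9  -1.7  99.7] j [-48.9 -32.6 113.7  24.7  85.1 -57.3] t 1.1
shift [522.8, -88.5, 98.2] turn [-0.0311, 0.0331, -0.1209]
```

Request:
jog_arm([
  [[344, 36, 33], [-0.031, 0.033, -0.121]],
  [[344, 36, 33], [-0.031, 0.033, -0.121]],
  [[344, 36, 33], [-0.031, 0.033, -0.121]],
  [[344, 36, 33], [-0.031, 0.033, -0.121]],
  [[344, 36, 33], [-0.031, 0.033, -0.121]],
  [[344, 36, 33], [-0.031, 0.033, -0.121]],
  [[523, -88, 98], [-0.031, 0.033, -0.121]],
  [[523, -88, 98], [-0.031, 0.033, -0.121]],
  [[523, -88, 98], [-0.031, 0.033, -0.121]],
  [[523, -88, 98], [-0.031, 0.033, -0.121]],
])

```text
time: 2.1
tool_pos: [366.2, 251.6, 253.0]
tcp_rot: [150.1, -0.2, 106.2]
ft_force: [0.7, 1.1, 0.2]
finger_gap: 50.1
grip_force: 0.0
```

```bash
python3 - <<'E'
from h import *
go(LT+90*UP,RG);go(LT-10*UP,RG)
E
```

```text
now [366.2 251.6 253. ] [150.1  -0.2 106.2] j [ 35.5 -50.3 132.4 -10.   69.8  20.5] t 2.1
shift [74.3, -38.8, 17.1] turn [-0.0024, 0.0017, -0.0088]
now [366.2 251.6 253. ] [150.1  -0.2 106.2] j [ 35.5 -50.3 132.4 -10.   69.8  20.5] t 2.1
shift [74.5, -38.6, 117.1] turn [-0.0024, 0.0017, -0.0088]
```

Request:
jog_arm([
  [[74, -39, 57], [-0.002, 0.002, -0.009]],
  [[74, -39, 57], [-0.002, 0.002, -0.009]],
  [[74, -39, 57], [-0.002, 0.002, -0.009]],
  [[74, -39, 57], [-0.002, 0.002, -0.009]],
  [[74, -39, 57], [-0.002, 0.002, -0.009]],
])

```text
time: 2.6
tool_pos: [342.1, 319.5, 186.4]
tcp_rot: [150.0, -0.0, 106.6]
ft_force: [0.7, 0.6, 0.4]
finger_gap: 50.3
grip_force: 0.0
```

```bash
python3 - <<'E'
from h import *
go(LT+50*UP,RG);go(LT-28*UP,RG)
a=[]
for n,b in(("scene",(150,200,130,120)),("top",(140,190,130,100))):
    p,d=r.snapshot(n);np.save(n+"1.npy",d);x,y,w,h=b;a.append(cv2.resize(p[y:y+h,x:x+w],(390,390*h//w),interpolation=cv2.INTER_CUBIC))
H=max(i.shape[0] for i in a);a=[cv2.copyMakeBorder(i,0,H-i.shape[0],0,0,0) for i in a];cv2.imwrite("pics/pre.png",np.hstack(a))
E
```

```text
now [342.1 319.5 186.4] [150.   -0.  106.6] j [ 48.6 -39.9 133.8 -17.6  61.2  37. ] t 2.6
shift [2.6, -1.8, 1.3] turn [-0.0002, 0.0001, -0.0006]
now [342.1 319.5 186.4] [150.   -0.  106.6] j [ 48.6 -39.9 133.8 -17.6  61.2  37. ] t 2.6
shift [2.7, -1.8, 79.3] turn [-0.0002, 0.0001, -0.0006]
```

View pics/pre.png

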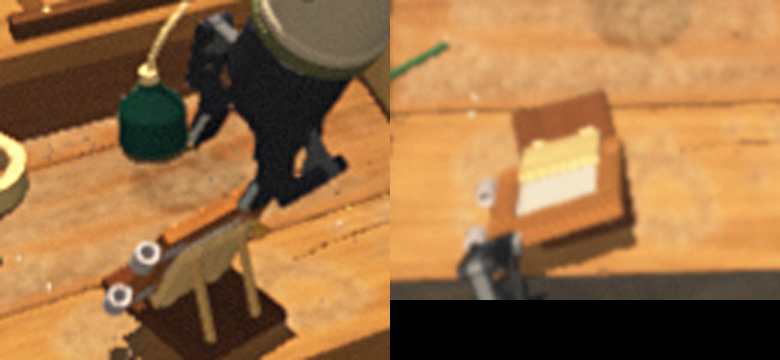

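The picture shows the gripper over the door's top edge, fingers straddling it (scene crop fingertips (200,130), (250,195)); clear to descend.

Request:
jog_arm([
  [[2.5, -1.8, 20], [0, 0, 0]],
  [[2.5, -1.8, 40], [0, 0, 0]],
  [[2.5, -1.8, 55], [0, 0, 0]],
  [[2.5, -1.8, 65], [0, 0, 0]],
  [[2.5, -1.8, 73], [0, 0, 0]],
  [[2.5, -1.8, 79], [0, 0, 0]],
  [[2.5, -1.8, 79], [0, 0, 0]],
])

```text
time: 3.4
tool_pos: [377.2, 332.7, 115.5]
tcp_rot: [150.1, 0.0, 106.6]
ft_force: [-0.6, 0.3, 0.2]
finger_gap: 49.7
grip_force: 0.0
```

Request:
jog_arm([
  [[0, 0, 0], [0, 0, 0]],
  [[0, 0, 0], [0, 0, 0]],
  [[0, 0, 0], [0, 0, 0]],
  [[0, 0, 0], [0, 0, 0]],
  [[0, 0, 0], [0, 0, 0]],
  [[0, 0, 0], [0, 0, 0]],
  [[0, 0, 0], [0, 0, 0]],
], grip=5, force=80)

```text
time: 4.1
tool_pos: [377.4, 333.7, 116.9]
tcp_rot: [150.0, -0.0, 106.7]
ft_force: [-1.2, -0.6, 4.8]
finger_gap: 10.0
grip_force: 78.6
```

```bash
python3 - <<'E'
from h import *
go(LT-28*UP,RG);go(LT+45*UP,RG);s=r.sense();print(s['ft_force'],s['wrist_torque'],s['finger_gap'],s['grip_force'])
E
```

```text
now [377.4 333.7 116.9] [150.   -0.  106.7] j [ 45.7 -27.8 133.8 -18.8  48.7  38.3] t 4.1
shift [-0.7, 0.1, 0.1] turn [0.0004, -0.0008, -0.0003]
now [377.4 333.7 116.9] [150.   -0.  106.7] j [ 45.7 -27.8 133.8 -18.8  48.7  38.3] t 4.1
shift [-0.7, 0.1, -72.9] turn [0.0004, -0.0008, -0.0003]
[-1.2356313  -0.55077792  4.80068145] [ 0.09276438 -0.36408091 -0.09188097] 9.979182411694337 78.63708257675171
```

Request:
jog_arm([
  [[0, 0, -8], [0, 0, 0]],
  [[0, 0, -18], [0, 0, 0]],
  [[0, 0, -30], [0, 0, 0]],
  [[0, 0, -42], [0, 0, 0]],
  [[0, 0, -54], [0, 0, 0]],
  [[0, 0, -66], [0, 0, 0]],
  [[0, 0, -76], [0, 0, 0]],
  [[0, 0, -83], [0, 0, 0]],
  [[0, 0, -83], [0, 0, 0]],
])

```text
time: 5.0
tool_pos: [336.7, 321.2, 187.9]
tcp_rot: [150.1, -0.0, 106.7]
ft_force: [-1.0, 0.2, -2.4]
finger_gap: 10.4
grip_force: 78.6
```

```bash
python3 - <<'E'
from h import *
s=r.sense();print(s['ft_force'],s['wrist_torque'],s['finger_gap'])
go(LT+56*UP,RG);go(LT+56*UP+[20,-20,40],RG)
cy=-6.6
go([460,180,330],down(np.radians(60)))
a=[]
for n,b in(("scene",(150,200,130,120)),("top",(140,190,130,100))):
    p,d=r.snapshot(n);x,y,w,h=b;a.append(cv2.resize(p[y:y+h,x:x+w],(390,390*h//w),interpolation=cv2.INTER_CUBIC))
H=max(i.shape[0] for i in a);a=[cv2.copyMakeBorder(i,0,H-i.shape[0],0,0,0) for i in a];cv2.imwrite("pics/drawn.png",np.hstack(a))
E
```

```text
[-0.9771529   0.164812   -2.35609242] [-0.11393349  0.42097302 -0.04558923] 10.42434502467268
now [336.7 321.2 187.9] [150.1  -0.  106.7] j [ 49.5 -40.3 133.8 -17.8  61.8  37.8] t 5.0
shift [-0.4, 1.6, -1.1] turn [-0.002, -0.0002, 0.0]
now [336.7 321.2 187.9] [150.1  -0.  106.7] j [ 49.5 -40.3 133.8 -17.8  61.8  37.8] t 5.0
shift [-25.3, 33.1, -29.1] turn [-0.002, -0.0002, 0.0]
now [336.7 321.2 187.9] [150.1  -0.  106.7] j [ 49.5 -40.3 133.8 -17.8  61.8  37.8] t 5.0
shift [-170.6, 138.1, -84.6] turn [0.4921, -0.2126, 0.7958]
```

View pics/drawn.png

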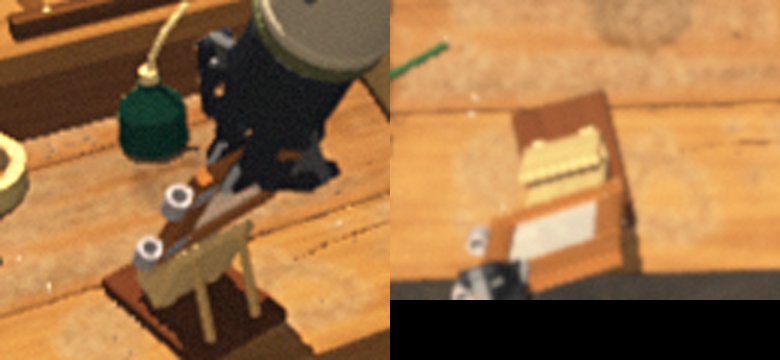

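The door came up cleanly in the fingers, with its lower edge near the cheek's top (scene crop knuckles (148,250), (178,200)).

```bash
python3 - <<'E'
from h import *
p=np.array(r.sense()['tool_pos'])
go(p+[15,0,40],RG);go([430,250,265],down(np.radians(60)));go([450,90,265],down(np.radians(-6.6)))
E
```

```text
now [336.8 320.9 186.8] [150.2   0.  106.7] j [ 49.4 -40.2 133.8 -17.8  61.8  37.8] t 5.1
shift [-4.3, 32.4, -27.5] turn [-0.0027, 0.0004, 0.0002]
now [336.8 320.9 186.8] [150.2   0.  106.7] j [ 49.4 -40.2 133.8 -17.8  61.8  37.8] t 5.1
shift [-94.7, 98.6, -33.5] turn [0.4917, -0.2116, 0.7959]
now [336.8 320.9 186.8] [150.2   0.  106.7] j [ 49.4 -40.2 133.8 -17.8  61.8  37.8] t 5.1
shift [-253.7, 75.4, -46.7] turn [0.3383, -0.5128, 1.9257]
```

Request:
jog_arm([
  [[-2, 16, -14], [0, 0, 0]],
  [[-4, 32, -27], [0, 0, 0]],
  [[-20, 45, -28], [0.1, -0.04, 0.16]],
  [[-35, 58, -30], [0.2, -0.08, 0.3]],
  [[-50, 70, -31], [0.3, -0.13, 0.45]],
  [[-65, 80, -32], [0.38, -0.17, 0.58]],
  [[-80, 90, -33], [0.44, -0.2, 0.7]],
  [[-95, 99, -34], [0.49, -0.21, 0.8]],
  [[-95, 99, -34], [0.49, -0.21, 0.8]],
])

```text
time: 6.0
tool_pos: [432.6, 248.3, 266.0]
tcp_rot: [-179.9, -0.1, 59.4]
ft_force: [-0.7, -0.0, -3.1]
finger_gap: 10.3
grip_force: 78.6
```

```bash
python3 - <<'E'
from h import *
go([450,90,265],down(np.radians(-6.6)))
E
```

```text
now [432.6 248.3 266. ] [-1.799e+02 -1.000e-01  5.940e+01] j [23.9 -9.1 98.1  0.1 91.  54.5] t 6.0
shift [-127.3, 95.7, 0.6] turn [-0.0027, -0.0008, 1.1511]
```

Request:
jog_arm([
  [[-15, 12, 0], [-0.003, 0, 0.14]],
  [[-30, 24, 0], [-0.003, 0, 0.28]],
  [[-45, 36, 0], [-0.003, 0, 0.42]],
  [[-60, 48, 0], [-0.003, 0, 0.56]],
  [[-75, 60, 0], [-0.003, 0, 0.7]],
  [[-92, 70, 0], [-0.003, 0, 0.84]],
  [[-110, 82, 0], [-0.003, 0, 0.98]],
  [[-127, 96, 0], [-0.003, 0, 1.1]],
  [[-127, 96, 0], [-0.003, 0, 1.15]],
  [[-127, 96, 0], [-0.003, 0, 1.15]],
])

```text
time: 7.0
tool_pos: [449.4, 91.1, 265.1]
tcp_rot: [-180.0, -0.1, -6.2]
ft_force: [-0.2, 1.2, -1.2]
finger_gap: 10.7
grip_force: 78.8
```

```bash
python3 - <<'E'
from h import *
s=r.sense();print(s['ft_force'],s['wrist_torque'],s['finger_gap']);go([450,90,265],down(np.radians(-6.6)))
p,d=r.snapshot("scene");np.save("scene2.npy",d);cv2.imwrite("pics/s2f.png",p)
p2,d2=r.snapshot("top");np.save("top2.npy",d2);cv2.imwrite("pics/t2f.png",p2)
a=cv2.resize(p[130:250,220:350],None,fx=3.05,fy=3.05,interpolation=cv2.INTER_CUBIC)
b=cv2.resize(p2[125:245,250:380],None,fx=3.05,fy=3.05,interpolation=cv2.INTER_CUBIC)
cv2.imwrite("pics/c2.png",np.hstack([a,b]))
E
```

```text
[-0.24611737  1.15135833 -1.24251756] [-0.03896025 -0.04876021 -0.03271484] 10.69930416504453
now [449.4  91.1 265.1] [-1.8e+02 -1.0e-01 -6.2e+00] j [  5.  -15.8 103.9   0.   91.7 101.3] t 7.0
shift [0.7, 1.0, 0.1] turn [-0.0006, -0.0024, 0.0064]
```

View pics/c2.png

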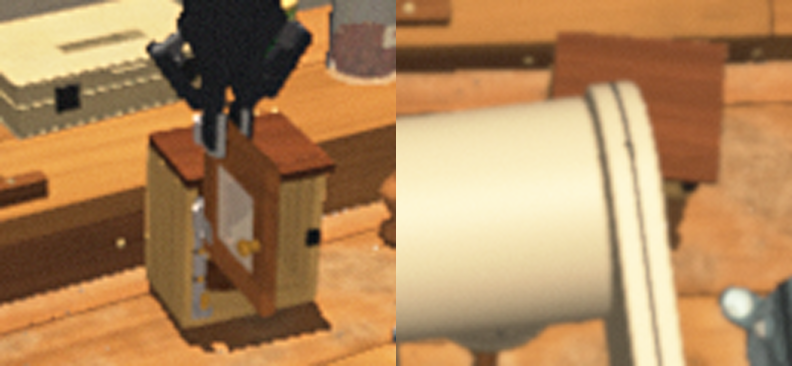

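The scene view (left) shows the door upright with its free edge towards the robot, knob at (248,247), and the strip with pins at (200,215). The top view is hidden by the arm.

```bash
cat >> h.py <<'E'
def proj(cam,pts):
    c=r.camera_params(cam);K=np.array([[c['fx'],0,c['cx']],[0,c['fy'],c['cy']],[0,0,1]])
    T=np.linalg.inv(np.array(c['pose']));q=np.asarray(pts,float)@T[:3,:3].T+T[:3,3]
    return cv2.projectPoints(q,np.zeros(3),np.zeros(3),K,np.array(c['dist_coeffs']))[0].reshape(-1,2)
CY=np.radians(-6.6);CX=np.array([np.cos(CY),np.sin(CY),0]);CYv=np.array([-np.sin(CY),np.cos(CY),0]);CO=np.array([634.1,-33.7,0])
def cab(x,y,z): return CO+CX*x+CYv*y+[0,0,z]
def leaf(pt,tcp,T): # point in leaf frame -> world, with door held: tcp at leaf (0,-42,97)
    d=np.array(pt)-[0,-42,97.];return tcp+T.apply([d[1],d[0],-d[2]])
E
python3 - <<'E'
from h import *
np.set_printoptions(suppress=True,precision=1)
s=r.sense();T=R.from_euler('xyz',s['tcp_rot'],degrees=True);t=np.array(s['tool_pos'])
print("knuck up/low mouth, up/low top, top hinge corner, bot hinge corner, bot free, top free, knob")
print(proj("scene",[leaf(q,t,T) for q in((0,0,92),(0,0,12),(0,0,112),(0,0,32),(-6,-11,125),(-6,-11,0),(-6,-125,0),(-6,-125,125),(-16,-114,58))]))
print("pins seat/top up, low",proj("scene",[cab(-65,60,z) for z in(110,124,30,44)]))
print("board corners",proj("scene",[cab(-68,-70,160),cab(-68,38,160),cab(50,70,160),cab(50,-70,160)]))
a=cv2.imread("pics/s2f.png")[160:240,274:326];b=cv2.imread("pics/scene0.png")[175:250,262:312]
a=cv2.resize(a,None,fx=7.5,fy=7.5,interpolation=cv2.INTER_CUBIC);b=cv2.resize(b,None,fx=8,fy=8,interpolation=cv2.INTER_CUBIC)
print(a.shape,b.shape);cv2.imwrite("pics/k.png",np.hstack([a,b]))
E
```

```text
knuck up/low mouth, up/low top, top hinge corner, bot hinge corner, bot free, top free, knob
[[285.5 173.3]
 [284.5 201.9]
 [285.7 165.8]
 [284.8 194.9]
 [285.5 163.2]
 [284.  208.6]
 [303.8 232.3]
 [306.6 184.7]
 [299.  209.3]]
pins seat/top up, low [[285.5 205.7]
 [285.7 201.3]
 [284.7 230.1]
 [284.9 225.9]]
board corners [[329.4 182.3]
 [293.9 188.8]
 [266.9 172.2]
 [310.9 164.7]]
(600, 390, 3) (600, 400, 3)
```

View pics/k.png

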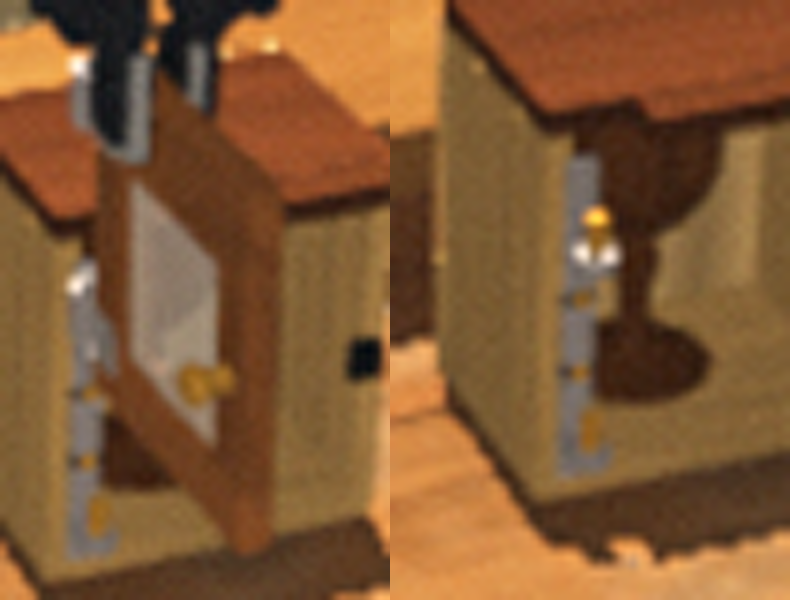

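The left crop shows the lower knuckle's left rim at (68,272) and the upper's at (73,65). The right crop shows the upper pin's top at (597,215). Both are about 1.7 px right of prediction, so the pins look close to nominal.

```bash
cat >> h.py <<'E'
def hang(dx,dy,dz,H=np.array([576.,32.8])): # cabinet-axes offsets from estimated hung pose
    return np.array([*H,115])-42*CX+CX*dx+CYv*dy+[0,0,dz]
RH=down(CY)
E
python3 - <<'E'
from h import *
go(hang(-35,0,22),RH);go(hang(0,0,22),RH)
E
```

```text
now [449.4  91.8 265.4] [-180.    -0.2   -6. ] j [  5.1 -15.8 103.9   0.   91.7 101.1] t 7.1
shift [54.7, 44.8, 128.5] turn [-0.0008, -0.0027, 0.0103]
now [449.4  91.8 265.4] [-180.    -0.2   -6. ] j [  5.1 -15.8 103.9   0.   91.7 101.1] t 7.1
shift [89.7, 45.1, 128.6] turn [-0.0008, -0.0027, 0.0103]
```

Request:
jog_arm([
  [[18, 15, 20], [-0.001, -0.003, 0.01]],
  [[36, 30, 45], [-0.001, -0.003, 0.01]],
  [[54, 45, 70], [-0.001, -0.003, 0.01]],
  [[54, 45, 95], [-0.001, -0.003, 0.01]],
  [[54, 45, 112], [-0.001, -0.003, 0.01]],
  [[54, 45, 122], [-0.001, -0.003, 0.01]],
  [[54, 45, 128], [-0.001, -0.003, 0.01]],
  [[54, 45, 128], [-0.001, -0.003, 0.01]],
  [[54, 45, 128], [-0.001, -0.003, 0.01]],
], force=110)

```text
time: 8.0
tool_pos: [499.5, 41.7, 139.2]
tcp_rot: [-180.0, -0.1, -6.6]
ft_force: [0.4, -0.0, -1.2]
finger_gap: 9.5
grip_force: 110.5
```

```bash
python3 - <<'E'
from h import *
np.set_printoptions(suppress=True,precision=2)
s=r.sense();print(s['ft_force'],s['finger_gap'],s['grip_force'])
p,d=r.snapshot("scene");cv2.imwrite("pics/s3f.png",p)
q=r.sense();print(q['tool_pos'],q['tcp_rot'])
go(hang(0,0,22),RH)
a=cv2.resize(p[165:240,270:325],None,fx=8,fy=8,interpolation=cv2.INTER_CUBIC);cv2.imwrite("pics/k3.png",a)
E
```

```text
[ 0.44 -0.05 -1.21] 9.490202526372874 110.50640344619751
[499.7  41.6 139.5] [-179.99   -0.16   -6.64]
now [499.7  41.6 139.5] [-180.    -0.2   -6.6] j [ -1.1  -4.4 107.1  -0.   77.1  95.5] t 8.05
shift [34.8, -0.1, 2.6] turn [-0.0002, -0.0028, -0.0008]
```

View pics/k3.png

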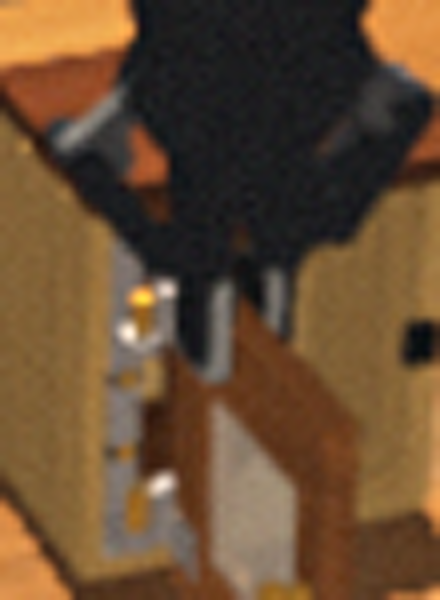

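```bash
python3 - <<'E'
from h import *
np.set_printoptions(suppress=True,precision=1)
t=np.array([499.7,41.6,139.5]);T=R.from_euler('xyz',[-180,-.15,-6.62],degrees=True)
q=lambda a:(proj("scene",a)-[270,165]+.5)*8
print("knuck top c up,low; left rim",q([leaf(k,t,T) for k in((0,0,112),(0,0,32),(-6.5,6.5,112),(-6.5,6.5,32))]))
print("corners hinge top, free top, knob",q([leaf(k,t,T) for k in((-6,-11,125),(-6,-125,125),(-16,-114,58))]))
print("pin tops",q([[576,32.8,124],[576,32.8,44]]))
d=np.array(q([[577,32.8,124],[576,33.8,124],[576,32.8,125]]))-q([[576,32.8,124]]);print("per mm x,y,z",d)
p,dd=r.snapshot("scene")
pt,uv=cloud("scene",dd,296,318,195,240)
lf=T.inv().apply(pt-t)  # tool coords: x=leaf y+42, y=leaf x, z
L=np.c_[lf[:,1],lf[:,0]-42,97-lf[:,2]]
k=(abs(L[:,0])<15)&(L[:,1]<5)&(L[:,1]>-135)&(L[:,2]>-10)&(L[:,2]<125);print(k.sum(),np.percentile(L[k],[2,10,50,90,98],axis=0))
E
```

```text
knuck top c up,low; left rim [[175.9 263.9]
 [167.8 467.8]
 [150.  258.2]
 [142.7 461.9]]
corners hinge top, free top, knob [[174.2 248.2]
 [326.1 421.8]
 [270.6 591.4]]
pin tops [[131.3 294.6]
 [124.9 491.8]]
per mm x,y,z [[-1.5 -1.3]
 [-2.5  0.7]
 [ 0.1 -2.5]]
610 [[  -8.9 -127.2   17.6]
 [  -4.7 -124.6   39.4]
 [  -0.2  -79.7   86.7]
 [   4.7  -44.5  119.6]
 [   8.2  -34.5  123.2]]
```

The picture shows the upper pin's top at (143,297), the lower pin at (135,500), and the knuckles' left rims at about (157,290) and (148,485), about level in y. I'll move in above the pins.

Request:
jog_arm([
  [[7, 0, 0], [0, -0.003, 0]],
  [[14, 0, 0], [0, -0.003, 0]],
  [[21, 0, 0], [0, -0.003, 0]],
  [[28, 0, 0], [0, -0.003, 0]],
  [[35, 0, 0], [0, -0.003, 0]],
  [[35, 0, 0], [0, -0.003, 0]],
  [[35, 0, 3], [0, -0.003, 0]],
  [[35, 0, 6], [0, -0.003, 0]],
  [[35, 0, 6], [0, -0.003, 0]],
])

```text
time: 9.0
tool_pos: [533.0, 37.4, 131.4]
tcp_rot: [180.0, 0.2, -6.7]
ft_force: [-0.3, -0.4, -2.1]
finger_gap: 9.5
grip_force: 110.5
```

Request:
jog_arm([
  [[0, 0, 1], [0, 0, 0]],
  [[0, 0, 2], [0, 0, 0]],
  [[0, 0, 3], [0, 0, 0]],
  [[0, 0, 4], [0, 0, 0]],
  [[0, 0, 4], [0, 0, 0]],
])

```text
time: 9.5
tool_pos: [533.6, 37.3, 128.1]
tcp_rot: [180.0, 0.1, -6.7]
ft_force: [-0.2, 0.3, -1.1]
finger_gap: 9.5
grip_force: 110.5
```

Request:
jog_arm([
  [[0.5, 0, 1], [0, 0, 0]],
  [[0.5, 0, 2], [0, 0, 0]],
  [[0.5, 0, 2], [0, 0, 0]],
])

```text
time: 9.8
tool_pos: [534.0, 37.2, 126.1]
tcp_rot: [180.0, 0.1, -6.7]
ft_force: [-1.8, -0.8, -1.8]
finger_gap: 9.4
grip_force: 110.6
```

Request:
jog_arm([
  [[0, 0, 1], [0, 0, 0]],
  [[0, 0, 2], [0, 0, 0]],
  [[0, 0, 2], [0, 0, 0]],
])

```text
time: 10.1
tool_pos: [534.0, 37.2, 124.1]
tcp_rot: [180.0, 0.1, -6.7]
ft_force: [-1.0, -1.7, -0.6]
finger_gap: 9.6
grip_force: 110.7
```

Request:
jog_arm([
  [[0, 0, 1], [0, 0, 0]],
  [[0, 0, 2], [0, 0, 0]],
  [[0, 0, 2], [0, 0, 0]],
])

```text
time: 10.4
tool_pos: [534.0, 37.2, 122.1]
tcp_rot: [180.0, 0.1, -6.7]
ft_force: [-2.3, -2.0, -0.7]
finger_gap: 9.6
grip_force: 110.9
```

Request:
jog_arm([
  [[0, 0, 1], [0, 0, 0]],
  [[0, 0, 2], [0, 0, 0]],
  [[0, 0, 2], [0, 0, 0]],
])

```text
time: 10.7
tool_pos: [534.0, 37.3, 121.3]
tcp_rot: [180.0, 0.1, -6.7]
ft_force: [-9.3, -2.4, 8.6]
finger_gap: 9.5
grip_force: 112.4
```

Request:
jog_arm([
  [[0, 0, -1], [0, 0, 0]],
  [[-1, 0, -1], [0, 0, 0]],
  [[-1, 0, -1], [0, 0, 0]],
])

```text
time: 11.0
tool_pos: [533.5, 37.6, 121.5]
tcp_rot: [-180.0, 0.1, -6.7]
ft_force: [-0.8, -1.6, -0.7]
finger_gap: 9.8
grip_force: 110.7
```

Request:
jog_arm([
  [[0, 1.5, 0], [0, 0, 0]],
  [[0, 3, 0], [0, 0, 0]],
  [[0, 3, 0], [0, 0, 0]],
])

```text
time: 11.3
tool_pos: [533.2, 34.8, 121.4]
tcp_rot: [-179.9, 0.1, -6.7]
ft_force: [0.7, 1.1, -0.5]
finger_gap: 9.8
grip_force: 110.8
```

Request:
jog_arm([
  [[0, -3, 0], [0, 0, 0]],
  [[0, -6, 0], [0, 0, 0]],
  [[0, -6, 0], [0, 0, 0]],
])

```text
time: 11.6
tool_pos: [533.3, 38.7, 121.4]
tcp_rot: [179.8, 0.1, -6.7]
ft_force: [-2.0, -9.0, 2.0]
finger_gap: 9.7
grip_force: 111.3
```

Request:
jog_arm([
  [[0, 3, 0], [0, 0, 0]],
  [[0, 6, 0], [0, 0, 0]],
  [[0, 7, 0], [0, 0, 0]],
  [[0, 7, 0], [0, 0, 0]],
])

```text
time: 12.0
tool_pos: [533.0, 34.3, 121.4]
tcp_rot: [-179.9, 0.1, -6.7]
ft_force: [1.2, 5.1, 0.0]
finger_gap: 9.8
grip_force: 110.8
```

```bash
python3 - <<'E'
from h import *
s=r.sense();print(s['ft_force'],s['wrist_torque'],s['tool_pos'],s['tcp_rot'])
E
```

```text
[1.24103786 5.1162655  0.04521025] [ 1.07175801 -0.51699629  0.2042926 ] [532.97030296  34.31425762 121.41473971] [-1.79904840e+02  8.94145234e-02 -6.65463984e+00]
```

Request:
jog_arm([
  [[0, -1.5, 0], [0, 0, 0]],
  [[0, -2.6, 0], [0, 0, 0]],
  [[0, -2.6, 1], [0, 0, 0]],
  [[0, -2.6, 1.5], [0, 0, 0]],
  [[0, -2.6, 1.5], [0, 0, 0]],
])

```text
time: 12.5
tool_pos: [533.2, 35.7, 121.2]
tcp_rot: [180.0, 0.1, -6.7]
ft_force: [-6.7, 0.1, 12.0]
finger_gap: 9.7
grip_force: 112.6
```

Request:
jog_arm([
  [[0, 0, 0.7], [0, 0, 0]],
  [[0, 0, 1.5], [0, 0, 0]],
  [[0, 0, 1.5], [0, 0, 0]],
])

```text
time: 12.8
tool_pos: [533.2, 35.7, 121.0]
tcp_rot: [180.0, 0.1, -6.7]
ft_force: [-12.4, -0.1, 21.7]
finger_gap: 9.3
grip_force: 114.4
```

```bash
python3 - <<'E'
from h import *
np.set_printoptions(suppress=True,precision=1)
p,d=r.snapshot("scene");cv2.imwrite("pics/s4f.png",p)
cv2.imwrite("pics/k4.png",cv2.resize(p[165:255,265:335],None,fx=6.6,fy=6.6,interpolation=cv2.INTER_CUBIC))
s=r.sense();t=np.array(s['tool_pos'])
q=lambda a:(proj("scene",a)-[265,165]+.5)*6.6
for dz in(0,-6):
    print(dz,"knuck top up,low; free top corner, free bottom, knob",q([leaf(k,t+[0,0,dz],RH) for k in((0,0,112),(0,0,32),(-6,-125,125),(-6,-125,0),(-16,-114,58))]))
E
```

```text
0 knuck top up,low; free top corner, free bottom, knob [[147.5 217.9]
 [142.  382. ]
 [265.3 343.6]
 [250.5 609.8]
 [222.1 480. ]]
-6 knuck top up,low; free top corner, free bottom, knob [[147.1 230.6]
 [141.6 393.9]
 [264.6 357. ]
 [249.8 622. ]
 [221.5 492.7]]
```

View pics/k4.png

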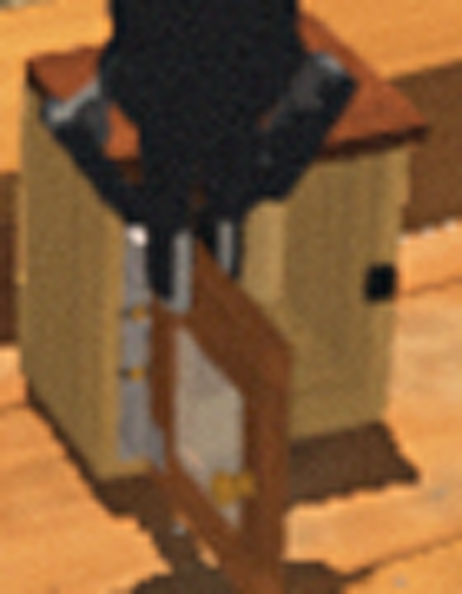

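The picture shows the knob at (235,487), the upper knuckle's top at (137,238) just above the bracket, and both pins covered. That height matches a seated door. I'll ease off the push and release.

Request:
jog_arm([
  [[0, 0, -1], [0, 0, 0]],
  [[0, 0, -1.8], [0, 0, 0]],
  [[0, 0, -1.8], [0, 0, 0]],
])

```text
time: 13.15
tool_pos: [533.2, 35.7, 121.2]
tcp_rot: [180.0, 0.1, -6.7]
ft_force: [-3.3, -0.1, 8.3]
finger_gap: 9.7
grip_force: 111.8
```

Request:
jog_arm([
  [[0, 0, 0], [0, 0, 0]],
  [[0, 0, 0], [0, 0, 0]],
  [[0, 0, 0], [0, 0, 0]],
  [[0, 0, 0], [0, 0, 0]],
  [[0, 0, 0], [0, 0, 0]],
], grip=36)

```text
time: 13.65
tool_pos: [532.8, 36.0, 119.9]
tcp_rot: [180.0, 0.2, -6.7]
ft_force: [-1.2, -0.1, -0.2]
finger_gap: 36.1
grip_force: 0.0
```

```bash
python3 - <<'E'
from h import *
np.set_printoptions(suppress=True,precision=1)
s=r.sense();print(s['ft_force'],s['tool_pos'],s['finger_gap'])
t=np.array(s['tool_pos']);p,d=r.snapshot("scene");cv2.imwrite("pics/s5f.png",p)
a=cv2.imread("pics/s4f.png").astype(int);D=abs(a-p).max(2)>40;y,x=np.nonzero(D[150:270,250:350]);print(D.sum(),x.min()+250 if len(x) else 0,x.max()+250 if len(x) else 0,y.min()+150 if len(y) else 0,y.max()+150 if len(y) else 0)
go(t+[0,0,110],RH)
E
```

```text
[-1.2 -0.1 -0.2] [532.8  36.  119.9] 36.10272682915027
772 270 320 155 263
now [532.9  36.  119.9] [180.    0.1  -6.7] j [ -1.6   2.1 102.8   0.   75.2  95. ] t 13.7
shift [-0.3, 0.0, -109.9] turn [0.0001, 0.0024, -0.0013]
```

Request:
jog_arm([
  [[0, 0, -8], [0, 0, 0]],
  [[0, 0, -20], [0, 0, 0]],
  [[0, 0, -40], [0, 0, 0]],
  [[0, 0, -65], [0, 0, 0]],
  [[0, 0, -90], [0, 0, 0]],
  [[0, 0, -110], [0, 0, 0]],
  [[0, 0, -110], [0, 0, 0]],
])

```text
time: 14.4
tool_pos: [535.5, 36.0, 235.3]
tcp_rot: [-180.0, -0.3, -6.7]
ft_force: [0.3, 0.1, -0.7]
finger_gap: 36.2
grip_force: 0.0
```

```bash
python3 - <<'E'
from h import *
np.set_printoptions(suppress=True,precision=1)
p,d=r.snapshot("scene");cv2.imwrite("pics/s6f.png",p);p2,d2=r.snapshot("top");cv2.imwrite("pics/t6f.png",p2)
a=cv2.resize(p[165:275,260:350],None,fx=5.4,fy=5.4,interpolation=cv2.INTER_CUBIC)
cv2.imwrite("pics/k6.png",a)
pt,uv=cloud("scene",d,280,325,190,270)
H=np.array([576-1.5*.99,31.5])
rel=(pt-[*H,0]);w=np.c_[rel@CX,rel@CYv,pt[:,2]]
k=(w[:,0]<-15)&(w[:,0]>-140)&(abs(w[:,1])<60)&(w[:,2]>25)&(w[:,2]<155)
w=w[k];print(k.sum(),np.percentile(w,[2,50,98],axis=0));print("fit y vs x",np.polyfit(w[:,0],w[:,1],1),"top z",np.percentile(w[:,2],99.5))
for lo in range(-130,-10,20):
    m=(w[:,0]>lo)&(w[:,0]<lo+20);print(lo,m.sum(),np.median(w[m,1]) if m.any() else 0,w[m,2].max() if m.any() else 0,w[m,2].min() if m.any() else 0)
E
```

```text
892 [[-128.8   -7.6   27.5]
 [ -79.8    1.9   88.4]
 [ -17.9   12.4  140.3]]
fit y vs x [0.  1.5] top z 141.24909053123974
-130 278 2.280035542738107 139.25606140000616 25.595169130560294
-110 99 2.2279266050544955 140.22966369888525 26.58405160486177
-90 127 0.9844272610614261 140.4091694979735 26.198201025906428
-70 131 0.33305924837928685 142.26528101571182 25.320388308405313
-50 151 1.7100300903455632 142.3636731602993 26.21075661003897
-30 100 2.998350759327507 142.34025108738 25.51320140897326
```

View pics/k6.png

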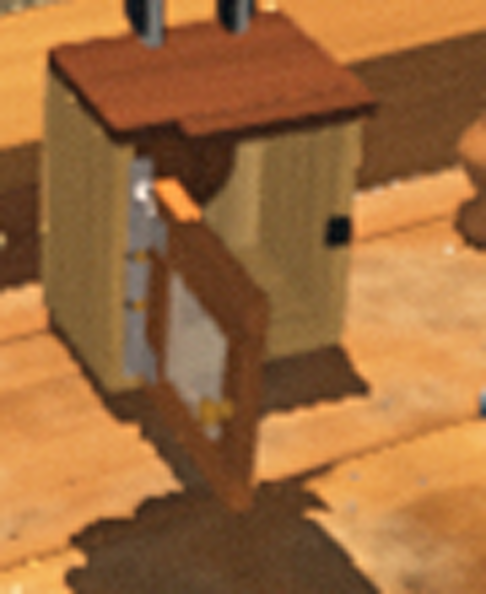

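The picture shows the door hanging open square, its top edge (165,190)–(255,300), the knob at (215,410) and the knuckles on the strip at (145,195). Measured top height is 142 mm, so it is seated. Next I close the fingers and go to the outer side.

```bash
cat >> h.py <<'E'
HW=np.array([574.9,30.9,0]);RT=RH*R.from_rotvec([0,.26,0])
def push(ph,ex=0,rho=95):
    f=np.radians(ph);u=-CX*np.cos(f)-CYv*np.sin(f);n=-CX*np.sin(f)+CYv*np.cos(f)
    return HW+rho*u+n*(6+11*np.sin(f)+14.5*np.cos(f)+ex)+[0,0,122]
E
python3 - <<'E'
from h import *
go(push(0,30)+[0,0,110],RT);go(push(0,30),RT)
q0=push(0,30)
for ph in range(0,91,5): print(ph,RT.inv().apply(push(ph,-.5)-q0).round(1).tolist())
print(push(0,30),push(90))
E
```

```text
now [533.7  36.  231.1] [-180.     0.    -6.7] j [-1.6 -2.6 95.7  0.  87.  95. ] t 14.5
shift [-53.6, -50.1, -0.9] turn [0.0, 0.2602, -0.0013]
now [533.7  36.  231.1] [-180.     0.    -6.7] j [-1.6 -2.6 95.7  0.  87.  95. ] t 14.5
shift [-53.6, -50.1, 109.1] turn [0.0, 0.2602, -0.0013]
0 [0.0, 30.5, 0.0]
5 [-1.4, 38.0, -0.4]
10 [-2.2, 45.6, -0.6]
15 [-2.5, 53.5, -0.7]
20 [-2.0, 61.5, -0.5]
25 [-0.9, 69.5, -0.2]
30 [0.9, 77.6, 0.2]
35 [3.5, 85.6, 0.9]
40 [6.8, 93.4, 1.8]
45 [10.8, 101.0, 2.9]
50 [15.6, 108.3, 4.1]
55 [21.1, 115.2, 5.6]
60 [27.3, 121.6, 7.3]
65 [34.1, 127.5, 9.1]
70 [41.5, 132.7, 11.0]
75 [49.5, 137.1, 13.2]
80 [57.9, 140.8, 15.4]
85 [66.7, 143.6, 17.8]
90 [75.9, 145.5, 20.2]
[486.33391337  91.98435396 122.        ] [547.09363369 -61.51648117 122.        ]
```

Request:
jog_arm([
  [[-25, -25, 0], [0, 0.13, 0]],
  [[-53, -50, 0], [0, 0.26, 0]],
  [[-54, -50, 20], [0, 0.26, 0]],
  [[-54, -50, 45], [0, 0.26, 0]],
  [[-54, -50, 70], [0, 0.26, 0]],
  [[-54, -50, 90], [0, 0.26, 0]],
  [[-54, -50, 104], [0, 0.26, 0]],
  [[-54, -50, 109], [0, 0.26, 0]],
  [[-54, -50, 109], [0, 0.26, 0]],
  [[-54, -50, 109], [0, 0.26, 0]],
], grip=0, force=30)

```text
time: 15.5
tool_pos: [485.4, 92.0, 121.6]
tcp_rot: [-180.0, -14.8, -6.7]
ft_force: [0.2, 0.1, 0.7]
finger_gap: 0.1
grip_force: 0.0
```

Request:
jog_arm([
  [[0, 12, 0], [0, 0, 0]],
  [[0, 22, 0], [0, 0, 0]],
  [[0, 30, 0], [0, 0, 0]],
  [[-1.4, 38, -0.4], [0, 0, 0]],
  [[-2.2, 45.6, -0.6], [0, 0, 0]],
  [[-2.5, 53.5, -0.7], [0, 0, 0]],
  [[-2, 61.5, -0.5], [0, 0, 0]],
  [[-0.9, 69.5, -0.2], [0, 0, 0]],
  [[0.9, 77.6, 0.2], [0, 0, 0]],
])

```text
time: 16.4
tool_pos: [477.1, 14.1, 121.2]
tcp_rot: [-180.0, -14.8, -6.7]
ft_force: [0.1, -0.2, 1.3]
finger_gap: 0.1
grip_force: 0.0
```

```bash
cat >> h.py <<'E'
def door(d):
    pt,uv=cloud("scene",d,275,345,180,270);rel=pt-HW;w=np.c_[rel@CX,rel@CYv,pt[:,2]]
    k=(np.hypot(w[:,0],w[:,1])<135)&(np.hypot(w[:,0],w[:,1])>25)&(w[:,0]<4)&(w[:,2]>35)&(w[:,2]<105)&(w[:,1]<40);w=w[k]
    phi=np.degrees(np.arctan2(-w[:,1],-w[:,0]));return len(w),np.percentile(phi,[10,30,50,70,90]).round(1)
E
python3 - <<'E'
from h import *
s=r.sense();print(s['ft_force'],s['finger_gap']);go(push(30,-.5),RT)
p,d=r.snapshot("scene");cv2.imwrite("pics/s7.png",p);print(door(d))
q0=s['tool_pos']
for ph in range(35,91,5): print(ph,RT.inv().apply(push(ph,-.5)-q0).round(1).tolist())
E
```

```text
[ 0.06657524 -0.19684829  1.28863503] 0.11825444494881053
now [477.1  14.1 121.2] [-180.   -14.8   -6.7] j [ -3.9 -22.9 125.8  -0.8  62.3  93. ] t 16.4
shift [1.3, -0.8, -0.4] turn [0.0003, 0.0021, -0.0013]
(744, array([19.1, 24.2, 25.4, 26.5, 28.2]))
35 [3.9, 7.2, 0.3]
40 [7.2, 15.0, 1.1]
45 [11.2, 22.6, 2.2]
50 [16.0, 29.9, 3.5]
55 [21.5, 36.8, 4.9]
60 [27.7, 43.2, 6.6]
65 [34.5, 49.0, 8.4]
70 [41.9, 54.2, 10.4]
75 [49.9, 58.7, 12.5]
80 [58.3, 62.4, 14.7]
85 [67.2, 65.2, 17.1]
90 [76.3, 67.1, 19.5]
```

Request:
jog_arm([
  [[4, 7, 0.3], [0, 0, 0]],
  [[7, 15, 1], [0, 0, 0]],
  [[11, 22.5, 2], [0, 0, 0]],
  [[16, 30, 3.5], [0, 0, 0]],
  [[21.5, 37, 5], [0, 0, 0]],
  [[27.5, 43, 6.5], [0, 0, 0]],
  [[34.5, 49, 8.5], [0, 0, 0]],
  [[42, 54, 10.5], [0, 0, 0]],
  [[46, 57, 11.5], [0, 0, 0]],
  [[50, 58.5, 12.5], [0, 0, 0]],
])

```text
time: 17.45
tool_pos: [521.8, -49.7, 121.8]
tcp_rot: [-180.0, -14.8, -6.7]
ft_force: [0.1, 0.2, -0.1]
finger_gap: -0.1
grip_force: 0.0
```

```bash
python3 - <<'E'
from h import *
s=r.sense();print(s['ft_force'],s['tool_pos']);go(push(75,-.5),RT)
p,d=r.snapshot("scene");cv2.imwrite("pics/s8.png",p);print(door(d))
q0=s['tool_pos']
for ph,e in ((80,-.5),(85,-.5),(90,-.5),(90,-3)): print(ph,RT.inv().apply(push(ph,e)-q0).round(1).tolist())
E
```

```text
[ 0.08118486  0.24331629 -0.10592206] [521.79590871 -49.65291166 121.7832856 ]
now [521.8 -49.7 121.8] [-180.   -14.8   -6.7] j [-12.  -14.3 119.1   1.6  60.5  84.1] t 17.45
shift [-0.2, 0.5, -0.3] turn [0.0003, 0.0025, -0.0015]
(795, array([61.3, 68. , 69.7, 70.9, 72.8]))
80 [8.2, 4.2, 2.0]
85 [17.0, 7.0, 4.3]
90 [26.1, 8.9, 6.7]
90 [28.6, 8.9, 7.4]
```

Request:
jog_arm([
  [[4, 2, 1], [0, 0, 0]],
  [[8, 4, 2], [0, 0, 0]],
  [[12.5, 5.5, 3], [0, 0, 0]],
  [[17, 7, 4.3], [0, 0, 0]],
  [[20, 7.7, 5.1], [0, 0, 0]],
  [[23, 8.3, 5.9], [0, 0, 0]],
  [[25, 8.9, 6.4], [0, 0, 0]],
  [[25, 8.9, 6.4], [0, 0, 0]],
])

```text
time: 18.3
tool_pos: [546.3, -61.2, 122.1]
tcp_rot: [-180.0, -14.8, -6.7]
ft_force: [1.1, -0.3, -0.5]
finger_gap: 0.0
grip_force: 0.0
```

Request:
jog_arm([
  [[1, 0, 0.26], [0, 0, 0]],
  [[2, 0, 0.5], [0, 0, 0]],
  [[2, 0, 0.5], [0, 0, 0]],
])

```text
time: 18.6
tool_pos: [548.2, -61.4, 122.2]
tcp_rot: [180.0, -14.8, -6.7]
ft_force: [-0.1, 0.5, 0.2]
finger_gap: 0.0
grip_force: 0.1
```

Request:
jog_arm([
  [[1, 0, 0.26], [0, 0, 0]],
  [[2, 0, 0.5], [0, 0, 0]],
  [[2, 0, 0.5], [0, 0, 0]],
])

```text
time: 18.9
tool_pos: [550.1, -61.6, 122.1]
tcp_rot: [-180.0, -14.8, -6.7]
ft_force: [-1.0, -1.1, 0.7]
finger_gap: 0.3
grip_force: 0.6
```

Request:
jog_arm([
  [[1, 0, 0.26], [0, 0, 0]],
  [[2, 0, 0.5], [0, 0, 0]],
  [[2, 0, 0.5], [0, 0, 0]],
])

```text
time: 19.2
tool_pos: [550.8, -61.7, 121.9]
tcp_rot: [180.0, -14.6, -6.7]
ft_force: [-12.7, 1.1, 8.7]
finger_gap: -0.1
grip_force: 6.7
```

Request:
jog_arm([
  [[1, 0, 0.26], [0, 0, 0]],
  [[2, 0, 0.5], [0, 0, 0]],
  [[2, 0, 0.5], [0, 0, 0]],
])

```text
time: 19.5
tool_pos: [551.4, -61.7, 121.8]
tcp_rot: [180.0, -14.4, -6.7]
ft_force: [-27.7, 2.9, 19.6]
finger_gap: 0.3
grip_force: 13.9
```

```bash
python3 - <<'E'
from h import *
p,d=r.snapshot("scene");cv2.imwrite("pics/s9.png",p);print(door(d),r.sense()['ft_force'])
pt,uv=cloud("scene",d,275,345,180,270);rel=pt-HW;w=np.c_[rel@CX,rel@CYv,pt[:,2]]
k=(w[:,0]<5)&(w[:,0]>-35)&(w[:,1]<-15)&(w[:,1]>-130)&(w[:,2]>40)&(w[:,2]<138);w=w[k]
for lo in range(-130,-10,20):
    m=(w[:,1]>lo)&(w[:,1]<lo+20);print(lo,m.sum(),np.percentile(w[m,0],[25,50]).round(1) if m.any() else 0)
E
```

```text
(701, array([79.1, 85.2, 87. , 88.1, 89.7])) [-26.935789     2.88556596  19.60839254]
-130 132 [-8.8 -6.2]
-110 175 [-7.1 -4.2]
-90 206 [-5.8 -3.4]
-70 184 [-5.2 -3.6]
-50 182 [-6.7 -5.1]
-30 170 [-8.6 -6.7]
```

Request:
jog_arm([
  [[-1, 0, -0.3], [0, 0, 0]],
  [[-2, 0, -0.5], [0, 0, 0]],
  [[-3, 0, -0.8], [0, 0, 0]],
  [[-5, 0, -1.3], [0, 0, 0]],
  [[-12, 0, -3.2], [0, 0, 0]],
  [[-30, 0, -8], [0, 0, 0]],
  [[-50, 0, -40], [0, 0, 0]],
  [[-60, 0, -80], [0, 0, 0]],
  [[-70, 0, -120], [0, 0, 0]],
  [[-70, 0, -120], [0, 0, 0]],
])

```text
time: 20.55
tool_pos: [458.0, -51.1, 227.1]
tcp_rot: [179.9, -15.4, -6.7]
ft_force: [0.6, -0.3, 0.7]
finger_gap: 0.0
grip_force: 0.0
```

```bash
python3 - <<'E'
from h import *
p,d=r.snapshot("scene");cv2.imwrite("pics/s10.png",p);print(door(d),r.sense()['tool_pos'],r.sense()['ft_force'])
pt,uv=cloud("scene",d,275,345,180,270);rel=pt-HW;w=np.c_[rel@CX,rel@CYv,pt[:,2]]
k=(w[:,0]<15)&(w[:,0]>-35)&(w[:,1]<0)&(w[:,1]>-135)&(w[:,2]>22)&(w[:,2]<146);w=w[k]
# frame bands only: stiles
for lo,hi in((-127,-105),(-32,-14)):
    m=(w[:,1]>lo)&(w[:,1]<hi)&(w[:,2]<135)&(w[:,2]>30);print(lo,m.sum(),np.percentile(w[m,0],[25,50,75]).round(1))
pt,uv=cloud("scene",d,255,345,155,270);b=pt[abs(pt[:,2]-161)<4];print("board z",np.median(b[:,2]))
rel=b-HW;print("front edge own x", np.percentile(rel@CX,1))
c,_=cloud("scene",d,180,225,190,260);print("can",c[c[:,2]>25].mean(0))
a=cv2.imread("pics/scene0.png").astype(int);D=abs(a-p).max(2)>45
for nm,(x0,x1,y0,y1) in dict(can=(185,218,198,255),finial=(343,362,170,212)).items(): print(nm,D[y0:y1,x0:x1].sum())
E
```

```text
(708, array([78.4, 84.1, 85.7, 86.9, 88.4])) [457.79338132 -51.04579968 224.36813919] [ 0.1251175  -0.07821434 -0.40213943]
-127 236 [-10.1  -8.7  -6.4]
-32 199 [-8.9 -7.4 -5.4]
board z 158.5371856129516
front edge own x -5.1030337143182445
can [699.26214608 233.95375342  76.32647826]
can 0
finial 31
```

```bash
python3 - <<'E'
from h import *
g=lambda n:cv2.cvtColor(cv2.imread(f"pics/{n}.png"),cv2.COLOR_BGR2GRAY).astype(np.float32)
A,B,Z=g("s9"),g("s10"),g("scene0")
for nm,(x0,x1,y0,y1) in dict(free_low=(312,335,208,242),hinge_low=(288,304,215,248),board=(262,285,170,215)).items():
    w=cv2.createHanningWindow((x1-x0,y1-y0),cv2.CV_32F);print(nm,cv2.phaseCorrelate(A[y0:y1,x0:x1],B[y0:y1,x0:x1],w))
D=abs(Z-B)[165:215,340:366]>40;y,x=np.nonzero(D);print(len(x),x.min()+340,x.max()+340,y.min()+165,y.max()+165)
print("px/mm x at free edge",proj("scene",[HW-CYv*120+[0,0,60]])-proj("scene",[HW-CYv*120-CX*5+[0,0,60]]))
go(push(90,15),RT);go(push(90,-1),RT)
E
```

```text
free_low ((0.4421514150765198, 0.6234972369568759), 0.9778625302844577)
hinge_low ((0.11393075602727354, 0.3059640303451481), 0.8721498168177075)
board ((-0.09044122647552832, 0.5028878910003662), 0.9963801977811036)
128 340 365 165 214
px/mm x at free edge [[-0.79622282 -0.85077697]]
now [457.8 -51.  224.4] [179.9 -15.2  -6.7] j [-14.3 -31.5 120.9   2.   75.4  82.1] t 20.6
shift [45.4, -0.1, 118.4] turn [0.0013, -0.0054, -0.0011]
now [457.8 -51.  224.4] [179.9 -15.2  -6.7] j [-14.3 -31.5 120.9   2.   75.4  82.1] t 20.6
shift [60.9, -0.1, 122.6] turn [0.0013, -0.0054, -0.0011]
```

Request:
jog_arm([
  [[20, 0, 45], [0, 0, 0]],
  [[35, 0, 85], [0, 0, 0]],
  [[42, 0, 110], [0, 0, 0]],
  [[45, 0, 118.4], [0, 0, 0]],
  [[45, 0, 118.4], [0, 0, 0]],
  [[50, 0, 119.8], [0, 0, 0]],
  [[54, 0, 121], [0, 0, 0]],
  [[58, 0, 122], [0, 0, 0]],
  [[60, 0, 122.5], [0, 0, 0]],
  [[60, 0, 122.5], [0, 0, 0]],
])

```text
time: 21.6
tool_pos: [545.8, -61.2, 117.9]
tcp_rot: [180.0, -14.8, -6.7]
ft_force: [0.0, -0.5, 0.5]
finger_gap: -0.1
grip_force: 0.0
```

Request:
jog_arm([
  [[0.7, 0, 0.2], [0, 0, 0]],
  [[1.4, 0, 0.4], [0, 0, 0]],
  [[2, 0, 0.5], [0, 0, 0]],
  [[2.5, 0, 0.6], [0, 0, 0]],
  [[2.5, 0, 0.6], [0, 0, 0]],
])

```text
time: 22.1
tool_pos: [547.8, -61.3, 117.3]
tcp_rot: [-180.0, -14.8, -6.7]
ft_force: [0.2, 0.0, -0.9]
finger_gap: 0.2
grip_force: 0.0
```

Request:
jog_arm([
  [[0.5, 0, 0], [0, 0, 0]],
  [[1, 0, 0], [0, 0, 0]],
  [[1.5, 0, 0], [0, 0, 0]],
  [[1.8, 0, 0], [0, 0, 0]],
  [[1.8, 0, 0], [0, 0, 0]],
])

```text
time: 22.6
tool_pos: [549.6, -61.5, 117.7]
tcp_rot: [-180.0, -14.8, -6.7]
ft_force: [-0.4, -0.3, 0.1]
finger_gap: 0.1
grip_force: 0.1
```

Request:
jog_arm([
  [[0.3, 0, 0], [0, 0, 0]],
  [[0.6, 0, 0], [0, 0, 0]],
  [[0.8, 0, 0], [0, 0, 0]],
  [[0.8, 0, 0], [0, 0, 0]],
])

```text
time: 23.0
tool_pos: [549.9, -61.6, 117.7]
tcp_rot: [-180.0, -14.7, -6.7]
ft_force: [-3.9, 0.4, 0.8]
finger_gap: 0.1
grip_force: 1.9
```

Light contact with about 4 N against the bumper. Now I retreat very slowly.

Request:
jog_arm([
  [[-0.2, 0, 0], [0, 0, 0]],
  [[-0.4, 0, 0], [0, 0, 0]],
  [[-0.6, 0, 0], [0, 0, 0]],
  [[-0.8, 0, 0], [0, 0, 0]],
  [[-1, 0, 0], [0, 0, 0]],
  [[-1.2, 0, 0], [0, 0, 0]],
  [[-1.4, 0, 0], [0, 0, 0]],
  [[-1.7, 0, 0], [0, 0, 0]],
  [[-2.2, 0, 0], [0, 0, 0]],
  [[-3, 0, 0], [0, 0, 0]],
])

```text
time: 24.0
tool_pos: [547.5, -61.3, 117.3]
tcp_rot: [-180.0, -14.8, -6.7]
ft_force: [0.6, -1.3, -0.2]
finger_gap: 0.2
grip_force: 0.0
```

Request:
jog_arm([
  [[-4, 0, -1], [0, 0, 0]],
  [[-12, 0, -3], [0, 0, 0]],
  [[-25, 0, -7], [0, 0, 0]],
  [[-45, 0, -30], [0, 0, 0]],
  [[-55, 0, -60], [0, 0, 0]],
  [[-67, 0, -110], [0, 0, 0]],
  [[-67, 0, -124], [0, 0, 0]],
  [[-67, 0, -124], [0, 0, 0]],
  [[-67, 0, -124], [0, 0, 0]],
])

```text
time: 24.9
tool_pos: [451.5, -50.1, 219.6]
tcp_rot: [180.0, -14.8, -6.7]
ft_force: [0.3, 0.5, -1.2]
finger_gap: 0.0
grip_force: 0.0
```

```bash
python3 - <<'E'
from h import *
p,d=r.snapshot("scene");cv2.imwrite("pics/s11.png",p);print(door(d),r.sense()['tool_pos'],r.sense()['time'])
pt,uv=cloud("scene",d,275,345,180,270);rel=pt-HW;w=np.c_[rel@CX,rel@CYv,pt[:,2]]
for lo,hi in((-127,-105),(-32,-14)):
    m=(w[:,1]>lo)&(w[:,1]<hi)&(w[:,2]<135)&(w[:,2]>30)&(abs(w[:,0])<35);print(lo,m.sum(),np.percentile(w[m,0],[25,50,75]).round(1))
g=lambda n:cv2.cvtColor(cv2.imread(f"pics/{n}.png"),cv2.COLOR_BGR2GRAY).astype(np.float32)
B=g("s11")
for n in("s9","s10"):
  A=g(n)
  for nm,(x0,x1,y0,y1) in dict(free_low=(312,335,208,242),hinge_low=(288,304,215,248),board=(262,285,170,215)).items():
    h=cv2.createHanningWindow((x1-x0,y1-y0),cv2.CV_32F);print(n,nm,cv2.phaseCorrelate(A[y0:y1,x0:x1],B[y0:y1,x0:x1],h)[0])
# bystanders by cloud
d0=np.load("scene0.npy")
for nm,b in dict(can=(185,218,198,255),finial=(343,362,170,212)).items():
  D=abs(d0-d)[b[2]:b[3],b[0]:b[1]];print(nm,"depth changed px",(D>15).sum(),np.median(D))
E
```

```text
(683, array([78.6, 85.1, 86.6, 87.7, 89.1])) [451.11651646 -49.98001749 218.4859472 ] 24.95
-127 236 [-9.1 -6.8 -4.7]
-32 216 [-8.8 -6.9 -5.2]
s9 free_low (0.10348262524113316, 0.28754607533995014)
s9 hinge_low (0.011516880769030458, -0.009864096964026459)
s9 board (0.07042845624340366, 0.7928139114583992)
s10 free_low (-0.2864987819546805, -0.29230943629993433)
s10 hinge_low (-0.29058077326866183, -0.042411017192058864)
s10 board (0.11783904425266556, 0.6654595671920838)
can depth changed px 21 2.9361572
finial depth changed px 129 4.1759033
```

```bash
python3 -c "
from h import *
print(r.hand_in())"
```

```text
the job is handed in; nothing more can be done
None
```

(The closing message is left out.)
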